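# Line up and seat the filler cap of the steel dispenser

## Robot

A 6-joint arm with a two-finger parallel gripper is mounted at the origin on the work surface. World frame = base frame: x ahead of the robot, y to its left, z up, the work surface at z = 0. Lengths are in m, angles in degrees, forces in N, time in s.
With the tool pointing down it reaches from about 0.4 to 0.825 m from the base axis. Payload 7 kg.
Tool frame: the origin (TCP) lies on the centre line of the jaws, within the pads' length; the fingertips stand 14 mm ahead of it and the grasp point (between the pads) lies 5 mm behind it; z points along the fingers, x is the direction in which the jaws open and shut, and the axes are right-handed (so a half turn about z gives the same grasp; the last joint's range is limited). The gripper opens to 88 mm and grips with 3 to 60 N. Pads are 19 mm wide; open, the fingers measure 130 mm over their backs; the gripper's body (78 mm by 193 mm) begins 47 mm behind the grasp point.
Start: joints at [-55.8, 20.546, 0.682, 0, -70.136, -16.507], TCP at [0.205, -0.643, 0.241] pointing down, gripper open.
Joint ranges: [-176.03, 176.03], [-82.01, 121.73], [-58.28, 71.71], [-173.87, 95.51], [-174.79, -0.11], [-173.66, 173.66]. Speed limits (degrees/s): [136.94, 136.94, 172.46, 180, 180, 180].

## Interface

Orientations are given as [roll, pitch, yaw] about the fixed x, y, z axes, in that order (R = Rz(yaw) Ry(pitch) Rx(roll)).
In Python, from plant import * gives the robot as it stands.
- The arm moves only by the shell command python3 -m handwheel 'ROWS' [OPENING]. ROWS is JSON, a list of rows, each a list of 2 entries, a list of its own where there are three numbers: the shift along the tool's x, y, z each as a share of 0.2 m, from -1 to 1, then the turn, a rotation vector about the tool's x, y, z each as a share of 360 degrees, from -1 to 1. In form: [[[tx, ty, tz], [ax, ay, az]], ...]. A call has 1 to 5 rows; each row is the pose to reach, as a shift and turn from the pose commanded when the call began, along the tool's axes at that moment, turning the shorter way round; what a row does not reach only later rows make up. A row lasts 1/12 s, in which the tool goes at most 41.7 mm and 7.16 degrees, less where a joint would pass 70% of its speed; a pose out of reach is approached as far as the arm can. A call with a number of a shift or a turn outside -1 to 1 is refused whole. A call with a gripper value outside its range is refused whole. OPENING is the closure, from -1 (fully open) to 1 (shut), set as the call begins (- or left out, the last holds). The fingers move at their own pace and stop on an object; the grip force is fixed at half the most. Time passes only in rows, so rows that repeat a pose let the fingers close. It gives the time, the measured TCP pose, the force and the opening at its end, in the units of the state.
- get_obs(): the state, without advancing time (a new reading comes with each control period).
- snapshot(name): name is "side" or "top"; returns a dict with "color" (480x640x3 uint8, red, green, blue), "z_map" (480x640 float32, m along the optical axis (not along the pixel's ray), 0 where there is no reading), "intrinsics" (3x3 intrinsics, pixels), "distortion" ([k1, k2, p1, p2, k3] as OpenCV has them; the pictures are not rectified), "rvec" (rotation vector, rad) and "tvec" (3), from world to camera coordinates, as OpenCV has them. Camera axes: x right, y down, z forward; pixel columns grow to the right and rows downward; lengths in m; the calibration is good to about 2 mm. A picture is of the moment at which its call begins.
- close_job(): hands the job in, once; it reports no verdict.
The state is a dict: "clock": time; "joint_pos": joint angles; "qvel": joint speeds; "tau": joint torques, N m; "tool_pos": TCP position; "orientation": TCP orientation; "force": force on the tool from outside, world axes, zero at the start; "moment": the same for the moment, N m; "opening": finger opening in m.
Only numpy, scipy, OpenCV 4.12 (cv2) and the standard library are available. Lean on these libraries where they do the work, as an engineer would, in place of code of your own. Each camera call takes 0.05 s, during which the arm holds its last target. There are 200 camera calls.

## Task

The filler cap of the empty steel dispenser stands raised and turned out of line. With your fingertips, push the round black cap round by its white post until the notch in its rim meets the red pin, then press the cap straight down until it is fully home, and leave it there. Do not lift the cap, and leave the other things on the counter where they are.

Things in the scene. Friction and masses are not known exactly. Their poses are not given: they have to be found in the camera images.
- dispenser: The brushed-steel push dispenser, fixed to the counter (it cannot move). Box-shaped, 140 mm (its x) by 160 mm (its y), flat top 180 mm above the counter; the filler opening and its black cap are in the middle of the top. Origin: centre of its underside; z up; its own -x side is the front with the dark push bar and the spout (the push bar is rigid and not used).
- filler_centre (a point): Point on the vertical axis about which the cap turns and along which it slides, at the height of the dispenser's flat top (180 mm above the counter).
- pin (a point): Red locating pin: a round bar 7 mm in diameter lying radially on the dispenser's top at the front (-x) side of the filler, from 38 to 64 mm from the filler axis, its top 7 mm above the dispenser's top; its outer 14 mm show beyond the cap's rim. This point is on the bar's centre line, 43 mm from the filler axis.
- cap_angle (a joint): Turn of the cap about the vertical filler axis, rad, growing anticlockwise seen from above; 0 (or any whole turn, 2 pi) = notch exactly over the pin. Turns without stops either way while the cap is raised; light friction (0.04 N m) keeps it where it is left, with no spring. It starts at 0.55 to 5.73.
- cap_depth (a joint): How far the cap has been pressed down, m: 0 = raised as at the start (underside 8.5 mm above the dispenser's top, 1.5 mm clear above the pin), 0.008 = fully home, negative = lifted. A stiff seal (6 N, no spring) resists the motion and keeps the cap at the height where it is left. With the notch not over the pin, the cap meets the pin after 1.5 mm; it gives a little (about 3 mm down in all at 10 N, 4 to 5 mm at a hard 40 to 70 N) and springs back to about 2 mm, never home.
- notch (a point): Middle of the notch in the cap's rim, at the height of the cap's underside, 43 mm from the filler axis. The cap is a round black disc 100 mm in diameter and 8 mm thick that always stays level; the notch is 14 mm wide and cut 14 mm deep from the rim, so it passes the 7 mm pin with 3.5 mm to spare each side (about 4 degrees). A white stripe on the upper face runs from near the centre towards the notch.
- post (a point): Foot of the white finger post, at the height of the cap's upper face, diametrically opposite the notch, 37 mm from the filler axis. The post is an upright round stub 12 mm in diameter, 16 mm tall above the cap's upper face; pushing it sideways turns the cap.
- cap_top (a point): Centre of the cap's flat upper face, on the filler axis (196.5 mm above the counter while the cap is raised). Free of obstacles out to the post; the cap can be pressed down anywhere on this face.
- comb: Bystander: wooden comb lying flat, 170 mm long (its x) by 33 mm by 6 mm. Origin: centre of underside.
- trimmer: Bystander: black beard trimmer lying down, about 150 mm long (its x), 36 mm wide, 32 mm high. Origin: underside, near its middle.
- brush_holder: Bystander: green silicone brush holder, a round cup 72 mm across and 80 mm high with two brushes standing in it up to 165 mm. Origin: centre of underside.
- mirror: Bystander: small round tortoiseshell acrylic mirror on a stand, 148 mm wide (its y), 145 mm high, foot 75 mm deep. Origin: underside of its foot, below the mirror.
- pomade_jar: Bystander: amber jar, 64 mm across, 50 mm high. Origin: centre of underside.
- oil_bottle: Bystander: small green bottle, 42 mm across, 95 mm high. Origin: centre of underside.
Not all that is in view belongs to the job. What is shaped like the dispenser but green is not meant.

How it is judged:
By the outcome, as a careful person would: the job done as asked, in the order asked, and still so for the second after the job is handed in, with the robot touching nothing.
It also fails if it takes over 56 s, if anything falls off the work surface, if the arm or the gripper's body presses on something with over 40 N, if the wrist force passes 120 N, or if a joint passes its speed limit or range.

## Working session

There is one attempt and no reset: what is moved stays moved. The work goes in short steps, Python scripts to look and compute and a shell command to move; the robot and the scene stay as the last step left them, time stands still between calls to the robot, and variables do not carry over. Pictures are saved under pics/ and viewed, about 8 in all and at most 12, crops included, and the job is handed in when it is done.

```bash
ls; mkdir -p pics; python3 - <<'E'
from plant import *
import cv2,pickle
o=get_obs();print(o)
for n in("side","top"):
    s=snapshot(n);pickle.dump(s,open(f"{n}0.pkl","wb"));cv2.imwrite(f"pics/{n}0.png",s["color"][:,:,::-1])
    print(n,s["intrinsics"],s["distortion"],s["rvec"],s["tvec"])
E
```

```text
pics
{'clock': 0.0, 'joint_pos': array([-5.57998010e+01,  2.05906570e+01,  6.33386624e-01, -2.14011705e-02,
       -7.01351150e+01, -1.65074428e+01]), 'qvel': array([-0.07231326, -0.01446984,  0.02279905, -0.01609589, -0.01177417,
        0.04158302]), 'tau': array([-2.50326171e-03, -5.82717633e+01,  2.93052560e+01,  6.99668258e+00,
        6.67315442e-03, -2.11327315e-04]), 'tool_pos': array([ 0.20498694, -0.64262809,  0.23962448]), 'orientation': array([-1.79993036e+02, -9.42945526e-02,  1.07685462e+02]), 'force': array([-0.18494306,  0.64214888, -0.59133771]), 'moment': array([ 0.02749488,  0.047499  , -0.00718797]), 'opening': 0.08739190235785631}
side [[455.49810155   0.         316.80078485]
 [  0.         455.49810155 231.88421291]
 [  0.           0.           1.        ]] [-0.09913811  0.          0.          0.          0.        ] [ 0.84350609 -2.47500828  1.18166486] [0.47191537 0.30481811 0.86121556]
top [[489.75428734   0.         313.86377474]
 [  0.         489.75428734 240.44806144]
 [  0.           0.           1.        ]] [-0.04805006  0.          0.          0.          0.        ] [ 2.1592542  -2.19309855  0.1082286 ] [0.02022758 0.58215279 1.33922402]
```

View pics/top0.png

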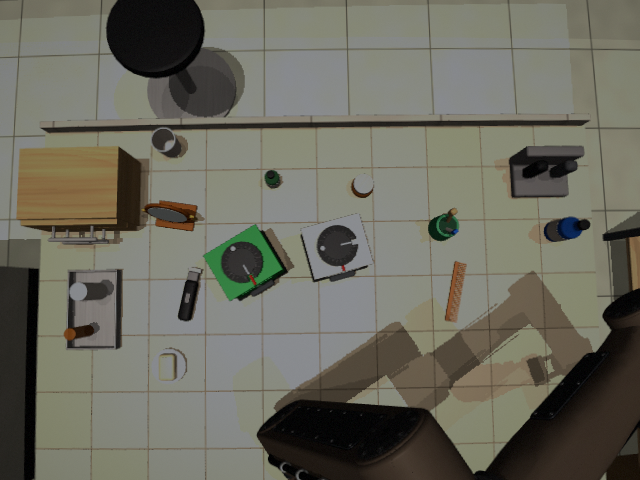

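View pics/side0.png

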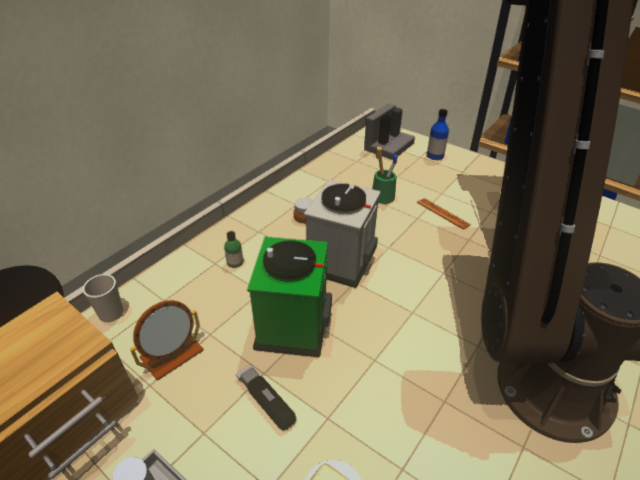

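The top view shows two dispensers: green at (243,262) and grey steel at (338,247). In the side view they are at (290,260) and (344,198). The steel one is meant, because the task rules out the green one. Its red pin is near (343,267) and its stripe points right, at about (352,243). I'll confirm this with a crop and measure.

```bash
cat > h.py <<'E'
import numpy as np,cv2,pickle
def cam(s):
    R=cv2.Rodrigues(np.array(s["rvec"],float))[0];t=np.array(s["tvec"],float).ravel();return R,t
def ray(s,uv):
    R,t=cam(s);p=cv2.undistortPoints(np.array(uv,float).reshape(-1,1,2),s["intrinsics"],np.array(s["distortion"])).reshape(-1,2)
    d=np.c_[p,np.ones(len(p))]@R;return -R.T@t,d
def plane(s,uv,z):
    c,d=ray(s,uv);return c+d*((z-c[2])/d[:,2:])
def proj(s,P):
    return cv2.projectPoints(np.array(P,float).reshape(-1,1,3),np.array(s["rvec"],float),np.array(s["tvec"],float),s["intrinsics"],np.array(s["distortion"]))[0].reshape(-1,2)
def tri(s1,u1,s2,u2):
    c1,d1=ray(s1,[u1]);c2,d2=ray(s2,[u2]);d1=d1[0];d2=d2[0]
    k=np.linalg.lstsq(np.c_[d1,-d2],c2-c1,rcond=None)[0];a=c1+k[0]*d1;b=c2+k[1]*d2
    return (a+b)/2,np.linalg.norm(a-b)
def blobs(s,box,kind):
    x0,y0,x1,y1=box;im=s["color"][y0:y1,x0:x1].astype(int);r,g,b=im[...,0],im[...,1],im[...,2]
    m={'red':(r>90)&(r>2*g)&(r>2*b),'black':im.max(2)<60,'white':im.min(2)>120}[kind].astype(np.uint8)
    n,l,st,c=cv2.connectedComponentsWithStats(m)
    return [(c[i]+[x0,y0],st[i,4],st[i,:4]+[x0,y0,0,0]) for i in range(1,n) if st[i,4]>=4]
E
python3 - <<'E'
from h import *
S={n:pickle.load(open(f"{n}0.pkl","rb")) for n in("top","side")}
B={"top":(312,220,365,278),"side":(315,175,380,220)}
ims=[]
for n in S:
    x0,y0,x1,y1=B[n]
    for k in('red','black','white'):
        print(n,k,[(c.round(1).tolist(),int(a),st.tolist()) for c,a,st in blobs(S[n],B[n],k)])
    ims.append(cv2.resize(S[n]["color"][y0:y1,x0:x1,::-1],(390,390*(y1-y0)//(x1-x0)),interpolation=cv2.INTER_CUBIC))
h=max(i.shape[0] for i in ims)
cv2.imwrite("pics/crop1.png",np.hstack([cv2.copyMakeBorder(i,0,h-i.shape[0],0,0,0) for i in ims]))
E
```

```text
top red [([343.0, 267.8], 12, [342, 265, 3, 6])]
top black [([336.8, 245.3], 1191, [317, 225, 41, 41]), ([345.2, 273.8], 133, [323, 266, 42, 12]), ([312.2, 275.3], 6, [312, 273, 2, 5])]
top white [([314.0, 220.5], 10, [312, 220, 5, 2]), ([337.5, 247.4], 1315, [312, 220, 53, 58]), ([345.7, 243.0], 11, [341, 242, 10, 3]), ([322.1, 247.6], 11, [321, 246, 3, 4]), ([360.6, 272.5], 50, [356, 269, 9, 7]), ([361.0, 277.0], 7, [358, 277, 7, 1])]
side red [([366.5, 205.6], 14, [364, 204, 6, 4])]
side black [([343.6, 198.1], 815, [323, 185, 42, 27])]
side white [([343.9, 194.2], 1438, [315, 175, 65, 45]), ([337.1, 198.2], 17, [335, 197, 5, 4]), ([378.2, 213.0], 37, [377, 204, 3, 16])]
```

View pics/crop1.png

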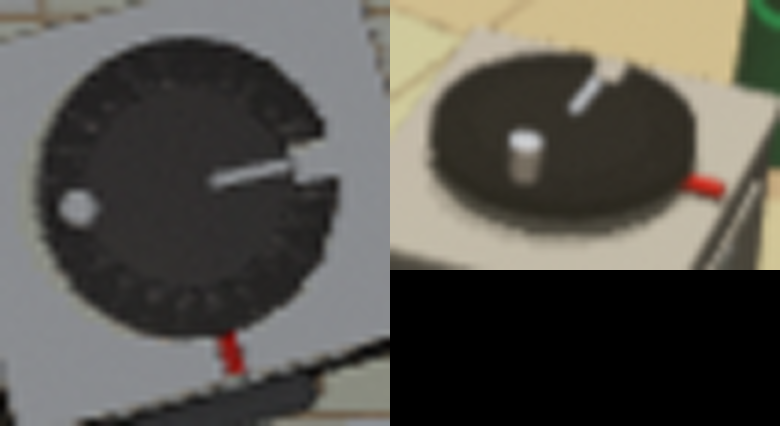

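The crop confirms the steel dispenser. In the top view its cap is centred near (337.5,245.3), the post is at (322,247.6), the notch is to the right at (356,243) and the pin is at (343,268). Next I'll triangulate these.

```bash
python3 - <<'E'
from h import *
T,S=[pickle.load(open(f"{n}0.pkl","rb")) for n in("top","side")]
ptop,g=tri(T,(322.1,247.6),S,(337.1,197.8));print("post top",ptop.round(4),g)
pin,g=tri(T,(343,267.8),S,(366.5,205.6));print("pin",pin.round(4),g)
c,g=tri(T,(337.3,245.3),S,(343.6,198.1));print("cap ctr",c.round(4),g)
# disc fit: rim of black on plane .1965 in top
for s,b,n in((T,(312,220,365,270),"top"),(S,(315,175,372,218),"side")):
    x0,y0,x1,y1=b;m=(s["color"][y0:y1,x0:x1].max(2)<75).astype(np.uint8)
    k,l,st,_=cv2.connectedComponentsWithStats(m);i=1+st[1:,4].argmax()
    cn=max(cv2.findContours((l==i).astype(np.uint8),0,1)[0],key=len).reshape(-1,2)+[x0,y0]
    P=plane(s,cv2.convexHull(cn.astype(np.int32)).reshape(-1,2).astype(float),.1965)[:,:2].astype(np.float32)
    print(n,"enclosing",cv2.minEnclosingCircle(P),"ellipse",cv2.fitEllipse(P))
pt=plane(T,[(322.1,247.6)],.2125)[0];pi=plane(T,[(343,267.8)],.187)[0]
st=plane(T,[(345.7,243)],.1965)[0];nt=plane(T,[(354.5,241.6)],.1965)[0]
print("planes post",pt,"pin",pi,"stripe",st,"notch",nt)
z=T["z_map"];
for u,v in((337,250),(322,248),(318,265)):print(plane(T,[(u,v)],0)[0][:2], (lambda R,t,d:(d*z[v,u]-0))(0,0,0), z[v,u])
E
```

```text
post top [ 0.5471 -0.0075  0.2106] 0.0011638641834861019
pin [ 0.4997 -0.0581  0.1819] 0.0012690990194544345
cap ctr [ 0.5545 -0.0454  0.1858] 0.0003606066283164993
top enclosing ((0.5540991425514221, -0.04425966739654541), 0.05015043914318085) ellipse ((0.5540763139724731, -0.04419207572937012), (0.09846623986959457, 0.10005346685647964), 87.06172180175781)
side enclosing ((0.5482842326164246, -0.034201107919216156), 0.05561395362019539) ellipse ((0.5476799011230469, -0.03468130901455879), (0.09787844866514206, 0.11156029254198074), 30.578166961669922)
planes post [ 0.54742787 -0.00715875  0.2125    ] pin [ 0.49899106 -0.05811997  0.187     ] stripe [ 0.55906851 -0.06538277  0.1965    ] notch [ 0.562172   -0.08698139  0.1965    ]
[ 0.55668281 -0.05431596] 0.0 1.1904445
[ 0.5630404  -0.01178792] 0.0 1.1825755
[5.14917017e-01 3.79293800e-04] 0.0 1.2088784
```

Measured, and consistent with the given sizes:
- **Axis:** (0.554, -0.044).
- **Post:** radius 0.0377, bearing 100°, top at z 0.211.
- **Pin:** bearing -166°, radius 0.057.

The notch therefore leads by about +86°, so I turn the cap clockwise until the post bears about 14°. I'll straddle the post with a 30 mm gap, with the jaws tangential.

```bash
cat > plan.py <<'E'
import sys,numpy as np
from plant import *
# plan.py x y z yaw : remaining shift/turn in the move's units (x,y,z = TCP target)
x,y,z,yw=map(float,sys.argv[1:5]);o=get_obs()
from scipy.spatial.transform import Rotation as R
r=R.from_euler('xyz',o["orientation"],degrees=True)
t=r.inv().apply(np.array([x,y,z])-o["tool_pos"])
w=(r.inv()*R.from_euler('xyz',[180,0,yw],degrees=True)).as_rotvec(degrees=True)
print("t",o["clock"],"shift/0.2",(t/.2).round(4),"norm mm",round(np.linalg.norm(t)*1e3,1),"turn/360",(w/360).round(4),"j",o["joint_pos"].round(1),"F",o["force"].round(1))
E
python3 -m handwheel '[[[0.677,0.70,-0.15],[0,0,-0.095]],[[0.677,0.70,-0.15],[0,0,-0.095]],[[0.677,0.70,-0.15],[0,0,-0.095]],[[0.677,0.70,-0.15],[0,0,-0.095]],[[0.677,0.70,-0.15],[0,0,-0.095]]]' 0.32; python3 plan.py 0.547 -0.0075 0.26 190
```

```text
clock: 0.52
tool_pos: [0.298, -0.4691, 0.2708]
orientation: [180.0, 0.0, 142.3]
force: [0.4, 0.0, 0.3]
opening: 0.0598
t 0.5167 shift/0.2 [0.4269 2.5871 0.0551] norm mm 524.5 turn/360 [ 1.000e-04  0.000e+00 -1.325e-01] j [-37.4   8.2 -11.8  -0.  -69.9  -0.3] F [0.4 0.  0.3]
```

```bash
python3 -m handwheel '[[[0.16,0.98,0],[0,0,-0.095]],[[0.16,0.98,0],[0,0,-0.095]],[[0.16,0.98,0],[0,0,-0.095]],[[0.16,0.98,0],[0,0,-0.095]],[[0.16,0.98,0],[0,0,-0.095]]]'; python3 plan.py 0.547 -0.0075 0.26 190
```

```text
clock: 0.93
tool_pos: [0.3937, -0.2951, 0.2706]
orientation: [180.0, 0.0, 176.5]
force: [0.4, -0.0, -0.1]
opening: 0.031
t 0.9333 shift/0.2 [-0.6772  1.4818  0.0535] norm mm 326.0 turn/360 [ 0.      0.0001 -0.0375] j [-13.9   1.9 -19.   -0.  -69.1  10.4] F [ 0.4 -0.  -0.1]
```

```bash
python3 -m handwheel '[[[-0.4,0.89,0],[0,0,-0.0375]],[[-0.4,0.89,0],[0,0,-0.0375]],[[-0.4,0.89,0],[0,0,-0.0375]],[[-0.4,0.89,0],[0,0,-0.0375]],[[-0.4,0.89,0],[0,0,-0.0375]]]'; python3 plan.py 0.547 -0.0075 0.26 190
```

```text
clock: 1.35
tool_pos: [0.486, -0.1225, 0.2705]
orientation: [180.0, 0.0, -170.3]
force: [0.3, -0.8, 0.4]
opening: 0.03
t 1.35 shift/0.2 [-0.3974  0.5156  0.053 ] norm mm 130.6 turn/360 [ 0.      0.0001 -0.0009] j [  8.3   2.8 -18.   -0.  -69.1   1.3] F [ 0.3 -0.8  0.4]
```

```bash
python3 -m handwheel '[[[-0.397,0.516,0.05],[0,0,-0.001]],[[-0.397,0.516,0.05],[0,0,-0.001]],[[-0.397,0.516,0.05],[0,0,-0.001]],[[-0.397,0.516,0.05],[0,0,-0.001]],[[-0.397,0.516,0.05],[0,0,-0.001]]]'; python3 plan.py 0.547 -0.0075 0.2155 190
python3 - <<'E'
from plant import *
from h import *
ims=[]
for n,b in(("top",(290,200,390,300)),("side",(300,130,400,230))):
    s=snapshot(n);x0,y0,x1,y1=b;ims.append(cv2.resize(s["color"][y0:y1,x0:x1,::-1],(390,390),interpolation=2))
cv2.imwrite("pics/c2.png",np.hstack(ims))
E
```

```text
clock: 1.77
tool_pos: [0.5467, -0.0081, 0.2594]
orientation: [-180.0, -0.1, -169.9]
force: [-0.1, -0.2, -0.3]
opening: 0.0297
t 1.7667 shift/0.2 [-0.0023  0.003   0.2194] norm mm 43.9 turn/360 [-0.     -0.0003  0.0004] j [ 19.7   7.8 -13.9  -0.  -68.4  -9.5] F [-0.1 -0.2 -0.3]
```

View pics/c2.png

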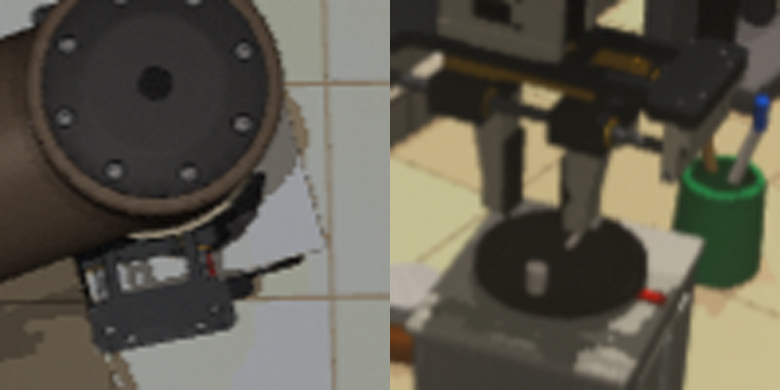

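The side crop shows both fingertips above the cap, with their midpoint at about full pixel (338,187). The post lies below, between them, at (337,200). I'll check this against the projection.

```bash
python3 - <<'E'
from h import *
S=pickle.load(open("side0.pkl","rb"))
t=np.array([np.cos(np.radians(10)),np.sin(np.radians(10)),0]);c=np.array([.5467,-.0081,.2454])
print(proj(S,[c,c+t*.025,c-t*.025,[.547,-.0075,.2106]]))
E
```

```text
[[337.67750552 184.2697259 ]
 [327.16275232 181.27008652]
 [348.38274482 187.33002313]
 [336.86126186 197.79390831]]
```

It matches, so I'm lowering over the post.

```bash
python3 -m handwheel '[[[-0.002,0.003,0.08],[0,0,0]],[[-0.002,0.003,0.16],[0,0,0]],[[-0.002,0.003,0.215],[0,0,0]],[[-0.002,0.003,0.215],[0,0,0]]]'; python3 plan.py 0.547 -0.0075 0.2155 190
```

```text
clock: 2.2
tool_pos: [0.5446, -0.011, 0.2154]
orientation: [180.0, -0.2, -170.1]
force: [-1.2, 0.3, -0.6]
opening: 0.0296
t 2.2 shift/0.2 [-0.0146  0.0154 -0.0005] norm mm 4.2 turn/360 [ 0.     -0.0006 -0.0004] j [ 19.4   9.5 -17.8  -0.  -62.9  -9.6] F [-1.2  0.3 -0.6]
```

```bash
python3 -m handwheel '[[[-0.0225,-0.0014,0],[0,0,0.0194]],[[-0.0448,-0.0055,0],[0,0,0.0389]],[[-0.0663,-0.0123,0],[0,0,0.0583]],[[-0.0869,-0.0217,0],[0,0,0.0778]],[[-0.0869,-0.0217,0],[0,0,0.0778]]]'; cat > arc.py <<'E'
import sys,numpy as np
from plant import *
o=get_obs();c=np.array([.554,-.0443]);d=o["tool_pos"][:2]-c
print("psi",np.degrees(np.arctan2(d[1],d[0])).round(2),"r",np.hypot(*d).round(4),"yaw",o["orientation"].round(2),"z",o["tool_pos"][2].round(4),"F",o["force"].round(1),"clock",o["clock"])
E
python3 arc.py
```

```text
clock: 2.62
tool_pos: [0.5648, -0.0117, 0.2183]
orientation: [180.0, 0.0, 161.6]
force: [0.2, -0.7, 0.9]
opening: 0.0299
psi 71.75 r 0.0344 yaw [1.7999e+02 3.0000e-02 1.6157e+02] z 0.2183 F [ 0.2 -0.7  0.9] clock 2.6167
```

```bash
python3 -m handwheel '[[[-0.0225,0.005,0.008],[0,0,0.0194]],[[-0.0448,0.005,0.008],[0,0,0.0389]],[[-0.0663,0,0.008],[0,0,0.0583]],[[-0.0869,-0.0097,0.008],[0,0,0.0778]],[[-0.1061,-0.0215,0.008],[0,0,0.0972]]]'; 
python3 arc.py
```

```text
clock: 3.03
tool_pos: [0.583, -0.0222, 0.2165]
orientation: [180.0, -0.0, 126.8]
force: [-1.3, 0.3, 1.1]
opening: 0.0296
psi 37.36 r 0.0365 yaw [179.99  -0.   126.85] z 0.2165 F [-1.3  0.3  1.1] clock 3.0333
```

```bash
python3 -m handwheel '[[[-0.0225,-0.0014,0],[0,0,0.0194]],[[-0.0448,-0.0055,0],[0,0,0.0389]],[[-0.0663,-0.0123,0],[0,0,0.0583]],[[-0.0869,-0.0217,0],[0,0,0.0778]],[[-0.1005,-0.03,0],[0,0,0.0917]]]'; 
python3 arc.py
python3 - <<'E'
from plant import *
from h import *
ims=[]
for n,b in(("top",(290,200,390,300)),("side",(300,150,390,240))):
    s=snapshot(n);pickle.dump(s,open(n+"3.pkl","wb"));x0,y0,x1,y1=b;ims.append(cv2.resize(s["color"][y0:y1,x0:x1,::-1],(390,390),interpolation=2))
cv2.imwrite("pics/c3.png",np.hstack(ims))
E
```

```text
clock: 3.45
tool_pos: [0.5905, -0.0419, 0.2166]
orientation: [180.0, -0.0, 93.8]
force: [0.6, 2.2, 0.3]
opening: 0.0298
psi 3.82 r 0.0366 yaw [ 1.7995e+02 -2.0000e-02  9.3800e+01] z 0.2166 F [0.6 2.2 0.3] clock 3.45
```

View pics/c3.png

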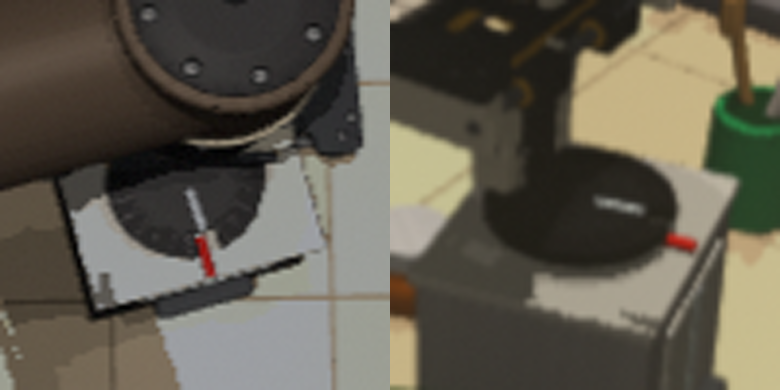

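The top crop shows the notch at (213,238) nearly over the pin at (204,250), so a few degrees more clockwise are needed. The stripe gives the precise amount.

```bash
cat > meas.py <<'E'
from h import *
import sys
s=pickle.load(open(sys.argv[1],"rb"));zc=float(sys.argv[2]) if len(sys.argv)>2 else .1965
c=np.array([.554,-.0443])
im=s["color"].astype(float)[225:275,312:366];r,g,b=im[...,0],im[...,1],im[...,2]
yy,xx=np.mgrid[225:275,312:366];uv=np.c_[xx.ravel(),yy.ravel()]
m=((r>70)&(r>1.8*g)).ravel();P=plane(s,uv[m],.186)[:,:2]-c;P=P[np.linalg.norm(P,axis=1)<.075];w=P.mean(0);print("red n",len(P),"ang",np.degrees(np.arctan2(w[1],w[0])),"r",np.hypot(*w))
Q=plane(s,uv,zc)[:,:2]-c;ra=np.linalg.norm(Q,axis=1);an=np.degrees(np.arctan2(Q[:,1],Q[:,0]))
lum=im.min(2).ravel();k=(ra>.008)&(ra<.033)&(lum>95)&(abs((an+166+180)%360-180)<25)
v=(Q[k]*lum[k,None]).sum(0)/lum[k].sum();print("stripe n",k.sum(),"ang",np.degrees(np.arctan2(v[1],v[0])),"r",np.hypot(*v))
l=cv2.fitLine(Q[k].astype(np.float32),2,0,.01,.01).ravel();print("line dir",np.degrees(np.arctan2(l[1],l[0])),l[2:])
E
python3 meas.py top3.pkl; python3 meas.py top0.pkl|head -1
```

```text
red n 26 ang -166.0268443597596 r 0.05021865370122827
stripe n 20 ang -162.04581694918357 r 0.021190580703269932
line dir 18.98612 [-0.02016236 -0.00662339]
red n 13 ang -165.5683734357575 r 0.05649283195258838meas.py:10: RuntimeWarning: invalid value encountered in divide
  v=(Q[k]*lum[k,None]).sum(0)/lum[k].sum();print("stripe n",k.sum(),"ang",np.degrees(np.arctan2(v[1],v[0])),"r",np.hypot(*v))
Traceback (most recent call last):
  File "meas.py", line 11, in <module>
    l=cv2.fitLine(Q[k].astype(np.float32),2,0,.01,.01).ravel();print("line dir",np.degrees(np.arctan2(l[1],l[0])),l[2:])
      ~~~~~~~~~~~^^^^^^^^^^^^^^^^^^^^^^^^^^^^^^^^^^^^^
cv2.error: OpenCV(4.12.0) /io/opencv/modules/imgproc/src/linefit.cpp:50: error: (-215:Assertion failed) count > 0 in function 'fitLine2D_wods'
```

```bash
python3 -m handwheel '[[[-0.007,0,0],[0,0,0.006]],[[-0.0145,-0.0006,0],[0,0,0.0125]],[[-0.0145,-0.0006,0],[0,0,0.0125]],[[-0.0145,-0.0006,0],[0,0,0.0125]]]'; 
python3 arc.py
python3 - <<'E'
from plant import *
import pickle
pickle.dump(snapshot("top"),open("top4.pkl","wb"))
E
python3 meas.py top4.pkl
```

```text
clock: 3.88
tool_pos: [0.5905, -0.0444, 0.2164]
orientation: [180.0, 0.0, 89.7]
force: [0.5, -0.6, 0.3]
opening: 0.0298
psi -0.22 r 0.0365 yaw [1.7997e+02 1.0000e-02 8.9730e+01] z 0.2164 F [ 0.5 -0.6  0.3] clock 3.8833
red n 25 ang -165.8820296151129 r 0.0505848553762917
stripe n 21 ang -166.3238607394371 r 0.021196937508659325
line dir 13.856894 [-0.02067347 -0.00510283]
```

The stripe reads -166.3° against the pin at -166.0°, so they are aligned. I'll centre the fingers off the post, rise straight up, shut the fingers and move over the cap centre.

```bash
python3 -m handwheel '[[[0.035,0,0],[0,0,0]],[[0.035,0,0],[0,0,0]],[[0.035,0,-0.15],[0,0,0]],[[0.035,0,-0.25],[0,0,0]],[[0.035,0,-0.25],[0,0,0]]]'; python3 plan.py 0.554 -0.0443 0.2665 90
python3 - <<'E'
from plant import *
from h import *
ims=[]
for n,b in(("top",(305,215,370,280)),("side",(310,170,375,235))):
    s=snapshot(n);pickle.dump(s,open(n+"5.pkl","wb"));x0,y0,x1,y1=b;ims.append(cv2.resize(s["color"][y0:y1,x0:x1,::-1],(390,390),interpolation=2))
cv2.imwrite("pics/c5.png",np.hstack(ims))
E
python3 meas.py top5.pkl
```

```text
clock: 4.35
tool_pos: [0.5927, -0.037, 0.2706]
orientation: [179.6, 0.0, 89.6]
force: [1.1, -0.5, 0.0]
opening: 0.0297
t 4.35 shift/0.2 [-0.0377 -0.1933  0.0193] norm mm 39.6 turn/360 [ 0.0011  0.     -0.0012] j [ 1.530e+01  1.170e+01 -7.700e+00  1.000e-01 -7.030e+01 -1.058e+02] F [ 1.1 -0.5  0. ]
red n 25 ang -165.8820296151129 r 0.0505848553762917
stripe n 21 ang -166.31276709907308 r 0.02121277435360672
line dir 13.856894 [-0.02067347 -0.00510283]
```

View pics/c5.png

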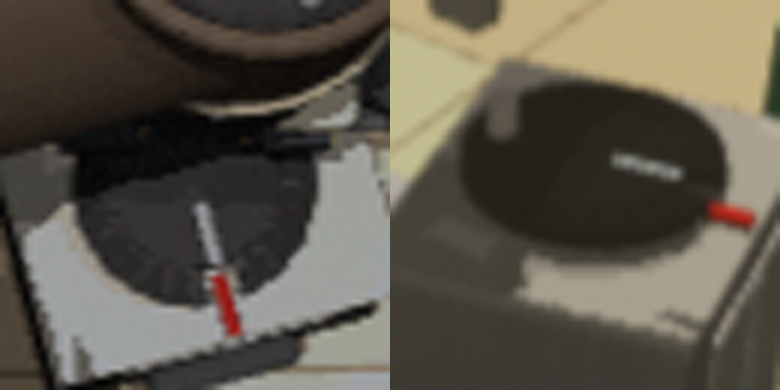

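Both crops show the stripe and notch in line with the red pin (top crop (208,220)→(225,300)) and the fingers clear. Next I'll move over the centre and shut the fingers.

```bash
python3 -m handwheel '[[[-0.0377,-0.193,0],[0.001,0,-0.001]],[[-0.0377,-0.193,0],[0.001,0,-0.001]],[[-0.0377,-0.193,0],[0.001,0,-0.001]],[[-0.0377,-0.193,0],[0.001,0,-0.001]],[[-0.0377,-0.193,0],[0.001,0,-0.001]]]' 1; python3 plan.py 0.554 -0.0443 0.2145 90
```

```text
clock: 4.87
tool_pos: [0.5523, -0.0443, 0.2656]
orientation: [-179.6, 0.0, 89.8]
force: [0.7, 0.5, -0.2]
opening: 0.0029
t 4.8667 shift/0.2 [-2.000e-04  1.000e-02  2.555e-01] norm mm 51.1 turn/360 [-0.001   0.     -0.0005] j [ 1.560e+01  8.500e+00 -1.220e+01 -1.000e-01 -6.970e+01 -1.057e+02] F [ 0.7  0.5 -0.2]
```

```bash
python3 -m handwheel '[[[0,0.008,0.12],[-0.001,0,0]],[[0,0.008,0.22],[-0.001,0,0]],[[0,0.008,0.255],[-0.001,0,0]],[[0,0.008,0.255],[-0.001,0,0]],[[0,0.008,0.255],[-0.001,0,0]]]'; python3 plan.py 0.554 -0.0443 0.2025 90
```

```text
clock: 5.28
tool_pos: [0.5537, -0.0445, 0.2151]
orientation: [-180.0, 0.0, 89.8]
force: [0.1, -0.7, 0.7]
opening: 0.0004
t 5.2833 shift/0.2 [0.0009 0.0015 0.063 ] norm mm 12.6 turn/360 [-0.0001  0.0001 -0.0005] j [  15.6   10.4  -16.7    0.   -62.9 -105.8] F [ 0.1 -0.7  0.7]
```

Pressing slowly, about 8 mm first.

```bash
python3 -m handwheel '[[[0,0,0.01],[0,0,0]],[[0,0,0.02],[0,0,0]],[[0,0,0.03],[0,0,0]],[[0,0,0.04],[0,0,0]],[[0,0,0.04],[0,0,0]]]'
```

```text
clock: 5.7
tool_pos: [0.5539, -0.0443, 0.2079]
orientation: [179.9, -0.0, 89.8]
force: [0.2, 0.5, 2.7]
opening: 0.0004
```

```bash
python3 -m handwheel '[[[0,0,0.007],[0,0,0]],[[0,0,0.014],[0,0,0]],[[0,0,0.02],[0,0,0]],[[0,0,0.025],[0,0,0]],[[0,0,0.025],[0,0,0]]]'; python3 -m handwheel '[[[0,0,0.005],[0,0,0]],[[0,0,0.01],[0,0,0]],[[0,0,0.01],[0,0,0]]]'
```

```text
clock: 6.12
tool_pos: [0.5539, -0.0444, 0.203]
orientation: [179.9, -0.0, 89.8]
force: [-0.8, 1.0, 3.6]
opening: 0.0006
clock: 6.37
tool_pos: [0.554, -0.0443, 0.2026]
orientation: [179.8, 0.0, 89.9]
force: [-4.7, 2.9, 16.0]
opening: 0.0006
```

It slid freely to 0.203 and the force is now rising at 0.2026, the expected home height. One firmer press, then I'll retreat.

```bash
python3 -m handwheel '[[[0,0,0.004],[0,0,0]],[[0,0,0.006],[0,0,0]],[[0,0,0.006],[0,0,0]],[[0,0,0.006],[0,0,0]]]'; python3 -m handwheel '[[[0,0,-0.03],[0,0,0]],[[0,0,-0.15],[0,0,0]],[[0,0,-0.35],[0,0,0]],[[0,0,-0.5],[0,0,0]],[[0,0,-0.5],[0,0,0]]]'; python3 -m handwheel '[[[0,-0.7,0],[0,0,0]],[[0,-0.7,0],[0,0,0]],[[0,-0.7,0],[0,0,0]],[[0,-0.7,0],[0,0,0]],[[0,-0.7,0],[0,0,0]]]'
python3 - <<'E'
from plant import *
from h import *
ims=[]
for n,b in(("top",(305,215,370,280)),("side",(310,170,375,235))):
    s=snapshot(n);pickle.dump(s,open(n+"6.pkl","wb"));x0,y0,x1,y1=b;ims.append(cv2.resize(s["color"][y0:y1,x0:x1,::-1],(390,390),interpolation=2))
    print(n,[(c.round(1).tolist(),int(a)) for c,a,st in blobs(s,b,'white') if a<40])
cv2.imwrite("pics/c6.png",np.hstack(ims))
S=s;c,d=np.array([.554,-.0443]),np.radians(14)
for z in(.1965,.1885):print(z,proj(S,[[*(c+.037*np.array([np.cos(d),np.sin(d)])),z+.016],[*(c-.021*np.array([np.cos(d),np.sin(d)])),z]]).round(1).tolist())
E
python3 meas.py top6.pkl .1885
```

```text
clock: 6.7
tool_pos: [0.554, -0.0444, 0.2025]
orientation: [179.8, 0.0, 89.9]
force: [-9.0, 3.9, 24.4]
opening: 0.0004
clock: 7.12
tool_pos: [0.5559, -0.0447, 0.3058]
orientation: [179.4, -0.0, 89.8]
force: [0.7, -0.4, 0.6]
opening: 0.0007
clock: 7.53
tool_pos: [0.41, -0.0443, 0.2995]
orientation: [179.9, -0.1, 89.8]
force: [0.1, 0.4, 0.3]
opening: 0.0006
top [([333.0, 230.2], 12), ([338.9, 253.6], 14), ([307.8, 278.5], 13)]
side [([352.5, 200.0], 10)]
0.1965 [[328.6, 184.8], [352.4, 196.7]]
0.1885 [[328.5, 187.8], [352.2, 199.6]]
red n 25 ang -165.8820296151129 r 0.0505848553762917
stripe n 22 ang -166.35736695847294 r 0.020760699812046896
line dir 15.03167 [-0.02017939 -0.00496834]
```

View pics/c6.png

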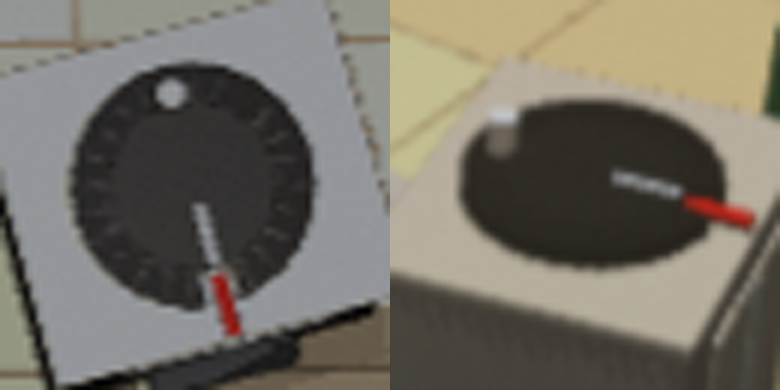

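The pin now sits inside the notch and the cap lies flush on the top. The stripe in the side view is at row 200.0, against a prediction of 199.6 for home and 196.7 for raised. Handing in.

```bash
python3 -c "
from plant import *
print(close_job())"
```

```text
the job is handed in; nothing more can be done
None
```

The cap of the steel dispenser is turned into line and pressed fully home, and the job is handed in at about 7.6 s on the robot's clock. I straddled the post with the fingertips and pushed the cap about 86° clockwise. I then backed off, shut the fingers and pressed straight down on the cap centre.

- **Alignment:** the stripe reads -166.4° and the pin -165.9°, well within the 4° to spare. In the last picture the pin sits in the notch.
- **Depth:** the fingertips stopped at z = 0.1885 m, which is 8 mm below the raised face, with 24 N vertical force. After I withdrew, the stripe's row in the side view (200.0) matched home (199.6 predicted), not raised (196.7).
- **Side force:** the final press also gave about 10 N of side force. Nothing shifted, and the stripe angle was unchanged afterwards.
- **Other objects:** the fingers went only to the cap, and no force readings suggested other contact. I did not measure the bystanders' poses again.

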